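# Batch hanging cookie cutters through a drop-bottom hopper

### The arm

A 6-joint arm with a two-finger parallel gripper is mounted at the origin on the work surface. World frame = base frame: x ahead of the robot, y to its left, z up, the work surface at z = 0. Lengths are in m, angles in rad, forces in N, time in s.
With the tool pointing down it reaches from about 0.3 to 0.875 m from the base axis. Payload 6.4 kg.
Tool frame: the origin (TCP) lies at the very end of the fingers, on their centre line; the grasp point (between the pads) lies hold_point_z behind it (hold_point_z is the distance from the TCP to the grasp point, in m); x points along the fingers, y is the direction in which the jaws open and shut, and the axes are right-handed (so a half turn about x gives the same grasp; the last joint's range is limited). The gripper opens to 88 mm and grips with 3 to 60 N. Pads are 18 mm wide; open, the fingers measure 123 mm over their backs; the gripper's body (75 mm by 187 mm) begins 45 mm behind the grasp point.
Start: joints at [-1.377, 0.181, 1.607, -0, 1.354, -0.206], TCP at [0.224, -0.53, 0.239] pointing down, gripper open.
Joint ranges: [-2.99, 2.99], [-0.89, 2.07], [0.3, 2.58], [-1.14, 4.28], [0, 2.63], [-3.12, 3.12]. Speed limits (rad/s): [2.57, 2.57, 3.01, 3.14, 3.14, 3.14].

### API

Orientations are given as a rotation vector (axis times angle).
In Python, from cell import read_state, grab_frame, finish_job, hold_point_z gives the robot as it stands. The module is installed in compiled form; this text tells all that it offers.
- The arm moves only by the tool send_rows, never from a script. Its argument "motion" is one flat list of numbers, 7 for each row, row after row: the shift along the tool's x, y, z in mm, then the turn, a rotation vector about the tool's x, y, z in degrees, then the finger opening in mm, from 0 to 88.1. A call has 1 to 5 rows; each row shifts and turns the pose as measured when the row begins, along the tool's axes as they then stand; what a row does not reach is not made up. A row lasts 1/8 s, in which the tool goes at most 62.5 mm and 10.7 degrees, less where a joint would pass 70% of its speed; a pose out of reach is approached as far as the arm can. A call with a gripper value outside its range is refused whole. The fingers move at their own pace and stop on an object; "force" is the grip in N (left out, the last holds). Time passes only in rows, so rows that do not move let the fingers close. It gives the time, the measured TCP pose, the force and the opening at its end, in the units of the state.
- read_state(): the state, without advancing time (a new reading comes with each control period).
- grab_frame(name): name is "scene" or "top"; returns a dict with "frame" (400x640x3 uint8, blue, green, red), "range_z" (400x640 float32, m along the optical axis (not along the pixel's ray), 0 where there is no reading), "K" (3x3 intrinsics, pixels), "rvec" (rotation vector, rad) and "tvec" (3), from world to camera coordinates, as OpenCV has them. Camera axes: x right, y down, z forward; pixel columns grow to the right and rows downward; lengths in m; the calibration is good to about 2 mm. A picture is of the moment at which its call begins.
- finish_job(): hands the job in, once; it reports no verdict.
The state is a dict: "time": time; "joint_positions": joint angles; "qvel": joint speeds; "joint_efforts": joint torques, N m; "tool_pos": TCP position; "tcp_rot": TCP orientation; "force": force on the tool from outside, world axes, zero at the start; "moment": the same for the moment, N m; "opening": finger opening in m.
Only numpy, scipy, OpenCV 4.12 (cv2) and the standard library are available. Lean on these libraries where they do the work, as an engineer would, in place of code of your own. Each camera call takes 0.05 s, during which the arm holds its last target. There are 200 camera calls.

### The job

With the hopper's trap shut, lift every cookie cutter off the hook rack and put it into the hopper, and slide the baking pan onto its outlined place underneath. When all are in, pull the lever over to swing the trap open so that the whole batch drops into the pan, then swing the trap fully shut again and push the bolt fully home. The cutters stay in the pan on its outlined place, and the jar, the cake boards and the carton are left alone.

Things in the scene. Friction and masses are not known exactly. Their poses are not given: they have to be found in the camera images.
- hopper: White drop-bottom hopper on two steel rear legs (124 to 146 mm to +x of the origin, flat feet 95 to 215 mm), open below at the front and both sides. Origin: on the table under the middle of the throat; may be turned a little about z; its +x is the far side. The throat inside is 120 (x) by 130 (y) mm; its floor (the shut trap) is 185 mm above the table.
- trap (a joint): Trap door under the throat, rad: 0 shut, 1.2 fully open, its free (-x) edge then 70 mm above the table. Stiff hinge (0.5 N m): stays where left, carries the load. A lever on its shaft at the hopper's -y side leans 0.45 rad from vertical to +x when shut, 0.75 to -x when fully open: pull it towards the robot (-x) to open, push it back to shut; 3 to 7 N. Starts part open.
- lever_grip (a point): Grip point on the lever's black grip bar, a round bar 16 mm thick along the hopper's y, free from 30 mm to the +y side of this point (where the lever's rod joins it) to 23 mm to its -y side, with the hopper's flared rim about 60 mm to +y. Moves with the trap on a 120 mm arc about the hinge axis.
- hinge (a point): Fixed point on the trap's hinge axis (the axis runs along the hopper's y) in the middle of the throat's far side, 60 mm to hopper +x of the origin, 185 mm above the table.
- bolt (a joint): Slide bolt on the shelf behind the mouth, m along hopper y: 0 fully home (towards -y; its nose then lies in front of the lever rod and blocks the trap from opening), 0.035 fully drawn. 3 N friction, stays where left; goes home only with the trap fully shut. Starts drawn.
- bolt_knob (a point): Grip point of the bolt's black knob: an upright round pin 14 mm thick, top 12 mm above this point, foot 22 mm below it; at the bolt's value v the pin stands at hopper x 87 mm, y -85 mm + v, this point 299 mm above the table.
- mark (a point): Middle of the oblong outline (236 by 206 mm) painted on the table under the hopper, 65 mm to hopper -x of the hopper's origin: where the middle of the pan belongs.
- pan: Oblong aluminium baking pan, 210 (x) by 180 (y) mm, 52 mm high, 4 mm walls, about 0.4 kg, loose. Origin: middle of its underside. A straight black handle, 22 mm wide (pan x) and 14 mm thick, sticks out to its +y side to 215 mm from the origin, 36 mm above the table. Starts part way out, towards hopper +y; belongs with its handle to hopper +y.
- pan_grip (a point): Grip point on the pan's handle, 165 mm to pan +y of its origin (usable from 110 to 210 mm), 36 mm above the table.
- rack: Fixed wooden hook rack: a bar along its y (22 mm high, middle 165 mm above the table, 55 mm to rack +x of the origin) with four 6 mm wire hooks at rack y -135, -45, 45, 135 mm pointing to rack -x (to the robot), axis 165 mm up; from rack x -16 to -26 mm the tip turns up 9 mm. Cutters hang at rack x 0. Origin on the table; may be turned a little.
- boards: Bystander: round stack of cake boards, 130 mm across, 28 mm high, origin at the middle of its underside. Leave alone.
- jar: Bystander: jar 64 mm across, 110 mm high, origin at the middle of its underside. Leave alone.
- carton: Bystander: closed cardboard carton 100 x 130 x 70 mm, origin at the middle of its underside. Leave alone.
- cutter1: Steel hexagonal cookie cutter: an open ring 46 mm across flats, 53 mm across corners, 3 mm walls, 20 mm deep, 40 g. Origin: middle of the ring; x along its axis, y square to two flats, z to a corner. Starts hanging by that corner on a rack hook (hook through the ring), two flats upright: lift it 10 to 20 mm and draw it off to rack -x. May be absent.
- cutter2: Steel hexagonal cookie cutter: an open ring 46 mm across flats, 53 mm across corners, 3 mm walls, 20 mm deep, 40 g. Origin: middle of the ring; x along its axis, y square to two flats, z to a corner. Starts hanging by that corner on a rack hook (hook through the ring), two flats upright: lift it 10 to 20 mm and draw it off to rack -x. May be absent.
- cutter3: Steel hexagonal cookie cutter: an open ring 46 mm across flats, 53 mm across corners, 3 mm walls, 20 mm deep, 40 g. Origin: middle of the ring; x along its axis, y square to two flats, z to a corner. Starts hanging by that corner on a rack hook (hook through the ring), two flats upright: lift it 10 to 20 mm and draw it off to rack -x. May be absent.
- cutter4: Steel hexagonal cookie cutter: an open ring 46 mm across flats, 53 mm across corners, 3 mm walls, 20 mm deep, 40 g. Origin: middle of the ring; x along its axis, y square to two flats, z to a corner. Starts hanging by that corner on a rack hook (hook through the ring), two flats upright: lift it 10 to 20 mm and draw it off to rack -x. May be absent.
- mouth (a point): Middle of the hopper's mouth at rim height, 265 mm above the table. From the throat's top at 235 mm the walls flare out to about 165 (x) by 175 (y) mm at the rim. The bolt's shelf lies behind the mouth (hopper x 87 to 137 mm, top at 262 mm).
Mind the look-alikes: they are no part of the job. What is shaped like the cutter1 but orange or red is not meant.

How it is judged:
On the way, in this order (a step that is already met when the one before it is completed fails the run):
1. every cutter lies in the hopper with its trap shut (value of joint trap below 0.08 rad and x of cutter1 in the frame of hopper between -0.066 and 0.066 m and y of cutter1 in the frame of hopper between -0.07 and 0.07 m and z of cutter1 in the frame of hopper between 0.185 and 0.285 m and x of cutter2 in the frame of hopper between -0.066 and 0.066 m and y of cutter2 in the frame of hopper between -0.07 and 0.07 m and z of cutter2 in the frame of hopper between 0.185 and 0.285 m and x of cutter3 in the frame of hopper between -0.066 and 0.066 m and y of cutter3 in the frame of hopper between -0.07 and 0.07 m and z of cutter3 in the frame of hopper between 0.185 and 0.285 m and x of cutter4 in the frame of hopper between -0.066 and 0.066 m and y of cutter4 in the frame of hopper between -0.07 and 0.07 m and z of cutter4 in the frame of hopper between 0.185 and 0.285 m and linear speed of each of cutter1, cutter2, cutter3, cutter4 below 0.03 m/s), for 0.2 s.
2. the trap has been swung open and the whole batch has dropped into the pan (value of joint trap above 0.6 rad and x of cutter1 in the frame of pan between -0.103 and 0.103 m and y of cutter1 in the frame of pan between -0.088 and 0.088 m and z of cutter1 in the frame of pan between 0.005 and 0.085 m and x of cutter2 in the frame of pan between -0.103 and 0.103 m and y of cutter2 in the frame of pan between -0.088 and 0.088 m and z of cutter2 in the frame of pan between 0.005 and 0.085 m and x of cutter3 in the frame of pan between -0.103 and 0.103 m and y of cutter3 in the frame of pan between -0.088 and 0.088 m and z of cutter3 in the frame of pan between 0.005 and 0.085 m and x of cutter4 in the frame of pan between -0.103 and 0.103 m and y of cutter4 in the frame of pan between -0.088 and 0.088 m and z of cutter4 in the frame of pan between 0.005 and 0.085 m), for 0.2 s.
At the end, for the whole second after the job is handed in: Trap shut (within 0.06 rad), bolt home (within 7 mm), every cutter at rest inside the pan, and the pan's middle within 30 mm of the middle of its outline (value of joint trap below 0.06 rad and value of joint bolt below 0.007 m and horizontal distance between pan and mark below 0.03 m and x of cutter1 in the frame of pan between -0.103 and 0.103 m and y of cutter1 in the frame of pan between -0.088 and 0.088 m and z of cutter1 in the frame of pan between 0.005 and 0.085 m and x of cutter2 in the frame of pan between -0.103 and 0.103 m and y of cutter2 in the frame of pan between -0.088 and 0.088 m and z of cutter2 in the frame of pan between 0.005 and 0.085 m and x of cutter3 in the frame of pan between -0.103 and 0.103 m and y of cutter3 in the frame of pan between -0.088 and 0.088 m and z of cutter3 in the frame of pan between 0.005 and 0.085 m and x of cutter4 in the frame of pan between -0.103 and 0.103 m and y of cutter4 in the frame of pan between -0.088 and 0.088 m and z of cutter4 in the frame of pan between 0.005 and 0.085 m and linear speed of each of cutter1, cutter2, cutter3, cutter4 below 0.03 m/s); the robot touches nothing.
It fails at once if the jar is pushed more than 4 cm from its place (distance of jar from where it was at the start of the episode above 0.04 m).
It fails at once if the stack of cake boards is pushed more than 4 cm from its place (distance of boards from where it was at the start of the episode above 0.04 m).
It fails at once if the carton is pushed more than 4 cm from its place (distance of carton from where it was at the start of the episode above 0.04 m).
Of cutter1, cutter2, cutter3, cutter4 only 2 to 4 are there at a start; the rules pass over those that are not, and their reading is None.
At some moment in a run one of cutter1, cutter2, cutter3, cutter4, pan may be knocked a few centimetres aside while the robot is not near it.
It also fails if it takes over 210 s, if anything falls off the work surface, if the arm or the gripper's body presses on something with over 40 N, if the wrist force passes 120 N, or if a joint passes its speed limit or range.

## Working session

There is one attempt and no reset: what is moved stays moved. The work goes in short steps, Python scripts to look and compute and a tool call to move; the robot and the scene stay as the last step left them, time stands still between calls to the robot, and variables do not carry over. Pictures are saved under pics/ and viewed, on a budget of 14 in all, crops included, one or two more only if the job needs it, and the job is handed in when it is done.

Besides the shell and the picture viewer there is one more tool, called after "Emit:" in YAML: its name, and indented under it one key for each argument. send_rows: Moves the arm, as the interface text tells. Its arguments: {"type":"object","properties":{"motion":{"type":"array","items":{"type":"number"}},"force":{"type":"number"}},"required":["motion"]}

```bash
mkdir -p pics; cat > h.py <<'E'
import numpy as np, cv2
from cell import *
from scipy.spatial.transform import Rotation as R
def snap(n):
    f=grab_frame(n); np.savez('%s.npz'%n,**f); return f
def load(n): return dict(np.load('%s.npz'%n))
def cloud(f):
    K=f['K'];d=f['range_z'];v,u=np.mgrid[:400,:640]
    p=np.stack([(u-K[0,2])/K[0,0]*d,(v-K[1,2])/K[1,1]*d,d],-1)
    Rm=cv2.Rodrigues(f['rvec'])[0]; w=(p-f['tvec'].ravel())@Rm
    w[d==0]=np.nan; return w
def proj(f,P): return cv2.projectPoints(np.array(P,float).reshape(-1,3),f['rvec'],f['tvec'],f['K'],None)[0].reshape(-1,2)
E
python3 - <<'E'
from h import *
print(hold_point_z if not callable(hold_point_z) else hold_point_z(), read_state())
for n in('scene','top'):
    f=snap(n); cv2.imwrite(f'pics/{n}0.png',cv2.resize(f['frame'],(800,500),interpolation=cv2.INTER_CUBIC)); 
    Rm=cv2.Rodrigues(f['rvec'])[0]; print(n,-Rm.T@f['tvec'].ravel(),Rm[2],f['K'][0,0])
E
```

```text
0.0187 {'time': 0.0, 'joint_positions': array([-1.37730986e+00,  1.81528734e-01,  1.60799010e+00, -1.11308115e-05,
        1.35382954e+00, -2.06310569e-01]), 'qvel': array([-0.00012648, -0.0001514 ,  0.00074881,  0.00162702,  0.00079538,
        0.00022308]), 'joint_efforts': array([-8.79998715e-04, -4.33872378e+01, -3.41849399e+01,  7.01873540e-02,
        3.85488896e-02, -1.11409088e-04]), 'tool_pos': array([ 0.22370936, -0.52911126,  0.23782573]), 'tcp_rot': array([ 2.0024734 ,  0.40750597, -2.00247261]), 'force': array([ 0.13790333, -0.37770986, -0.50257297]), 'moment': array([ 0.04678204, -0.03879169, -0.01470626]), 'opening': 0.08810764324045879}
scene [1.03796599 0.68823564 1.01772753] [-0.3773534  -0.59030039 -0.71354737] 411.01275707477606
top [0.51818823 0.00934847 1.37358872] [ 0.05100636  0.01239183 -0.99862145] 365.11510353413286
```

View pics/scene0.png

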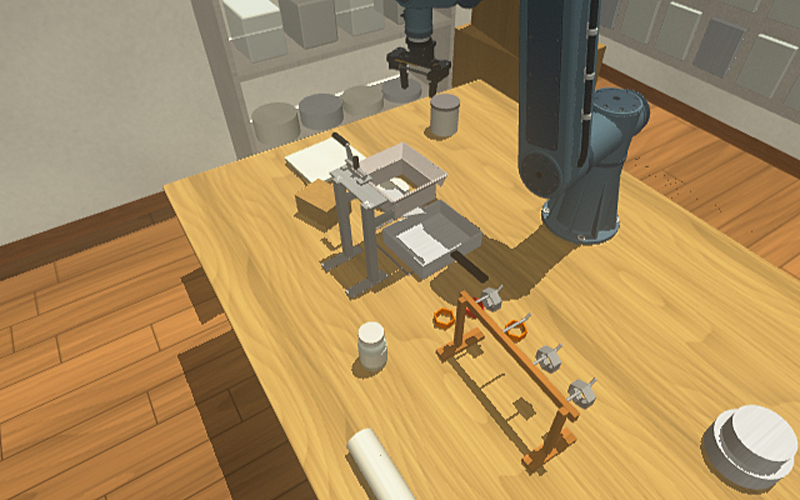

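View pics/top0.png

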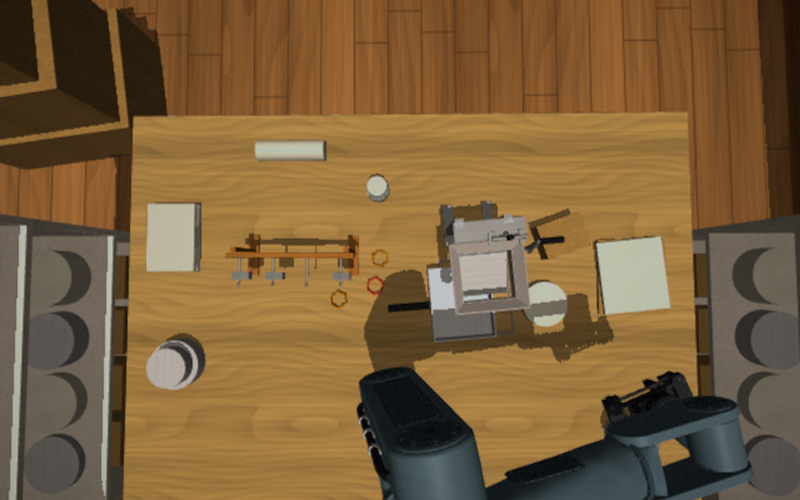

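The scene view shows three steel cutters, at about (492,297), (548,357) and (582,392), with one hook empty at (517,325). Three orange or red look-alike rings lie on the table. The hopper is at about (488,270) in the top view, with the pan pulled out towards +y. Next I measure the hopper, pan and rack.

```bash
python3 - <<'E'
from h import *
T=load('top');S=load('scene')
wt=cloud(T);ws=cloud(S)
def pt(w,u,v,s=0.8):
    return np.round(w[int(round(v*s)),int(round(u*s))],3)
# hopper rim points
for n,w in(('top',wt),('scene',ws)):
    m=(w[...,2]>.256)&(w[...,2]<.274)&(w[...,0]>.3)&(w[...,0]<.8)&(w[...,1]>-.3)&(w[...,1]<.15)
    p=w[m][:,:2].astype(np.float32); print(n,len(p),p.min(0),p.max(0),cv2.minAreaRect(p))
    m=(w[...,2]>.12)&(w[...,2]<.19)&(w[...,0]>.4)&(w[...,0]<.75)&(w[...,1]>.1)&(w[...,1]<.7)
    p=w[m]; print('rack',len(p),p.min(0),p.max(0))
    b=w[m&(w[...,2]>.170)]; 
    if len(b): print('bar top',cv2.fitLine(b[:,:2].astype(np.float32),cv2.DIST_HUBER,0,.01,.01).ravel(),b.min(0),b.max(0))
    m=(w[...,2]>.044)&(w[...,2]<.06)&(w[...,0]>.3)&(w[...,0]<.65)&(w[...,1]>-.15)&(w[...,1]<.2)
    p=w[m][:,:2].astype(np.float32); print('pan rim',len(p),cv2.minAreaRect(p))
    m=(w[...,2]>.036)&(w[...,2]<.05)&(w[...,0]>.3)&(w[...,0]<.65)&(w[...,1]>.07)&(w[...,1]<.25)
    p=w[m]; print('handle',len(p),p.min(0),p.max(0),p.mean(0))
c=T['frame'][150:290,300:500]; cv2.imwrite('pics/topc.png',cv2.resize(c,(800,560),interpolation=cv2.INTER_CUBIC))
c=S['frame'][85:245,220:420]; cv2.imwrite('pics/scenec.png',cv2.resize(c,(750,600),interpolation=cv2.INTER_CUBIC))
for q in [(545,303),(557,238),(377,187)]: print(pt(wt,*q))
E
```

```text
top 1653 [ 0.41400596 -0.2985379 ] [ 0.6570412  -0.09615951] ((0.5363435745239258, -0.20016464591026306), (0.23237165808677673, 0.20248189568519592), 4.96248722076416)
rack 938 [0.47872033 0.14826676 0.12443669] [0.58342736 0.48533989 0.18246325]
bar top [0.00573794 0.99998355 0.5615744  0.32575548] [0.47872033 0.14826676 0.17002045] [0.5816482  0.48533989 0.18246325]
pan rim 194 ((0.47006043791770935, -0.031114429235458374), (0.3245203197002411, 0.2000419944524765), 6.967500686645508)
handle 4 [0.56890813 0.16026531 0.03711556] [0.57998636 0.16084817 0.04215979] [0.57451726 0.16059728 0.03930446]
scene 1104 [ 0.41046298 -0.29920095] [ 0.6570607  -0.09428637] ((0.5355845093727112, -0.19978447258472443), (0.2348736822605133, 0.20644457638263702), 4.782560348510742)
rack 2435 [0.47680064 0.1474343  0.12002685] [0.58468586 0.48872218 0.17967446]
bar top [0.01414426 0.9999     0.56368047 0.3619747 ] [0.47692586 0.1474343  0.17000231] [0.58424072 0.48847278 0.17967446]
pan rim 271 ((0.45466527342796326, -0.01044483482837677), (0.32560205459594727, 0.31486380100250244), 12.658524513244629)
handle 19 [0.56702853 0.16127351 0.03634028] [0.58070979 0.17615238 0.04917336] [0.57619263 0.1710224  0.0437343 ]
[ 0.424 -0.399  0.026]
[ 0.594 -0.343  0.314]
[0.751 0.086 0.114]
```

View pics/topc.png

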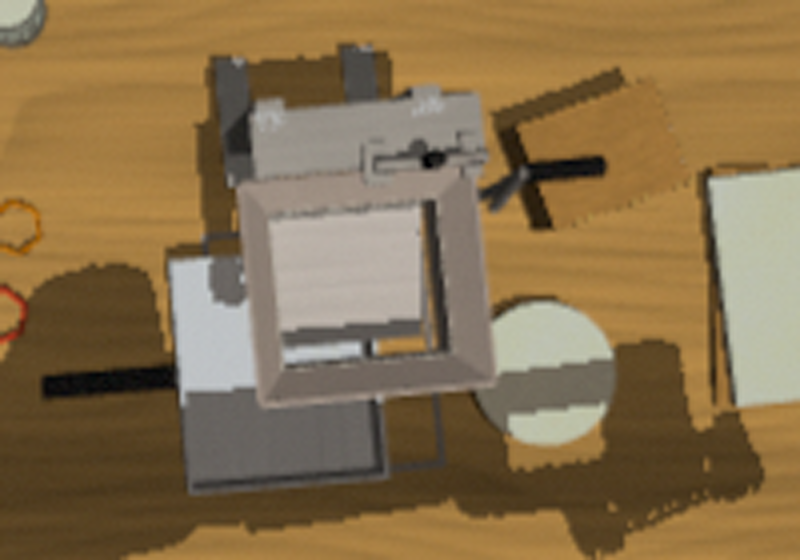

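View pics/scenec.png

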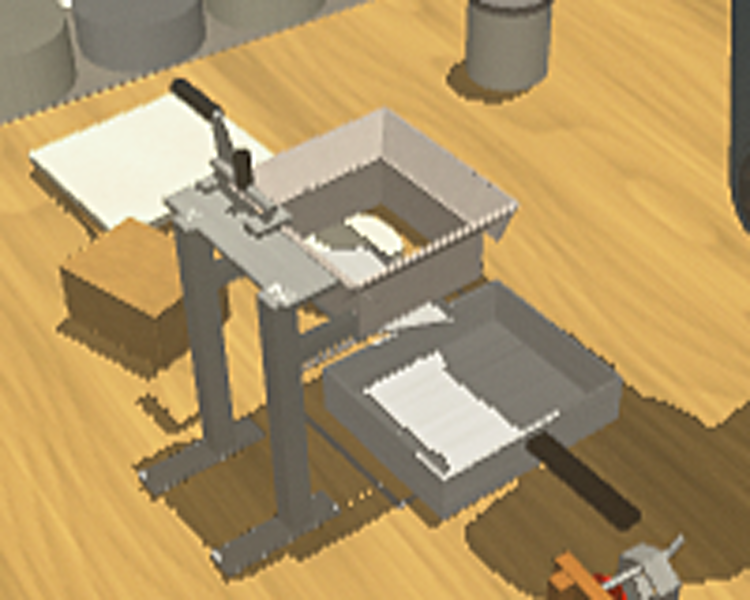

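The crops give the hopper rim corners in the top crop at about (240,187), (478,178), (495,385) and (262,405). The pan's rim corners are at (170,258), (190,490) and (386,472), with its handle end at (43,385). The knob is at (432,158) and the grip bar runs from (528,170) to (605,165). The outline's corner is at (437,467).

```bash
cat >> h.py <<'E'
from scipy.optimize import least_squares
def fit(f,crop,sc,obs,x0):
    """obs: list of (local xyz, crop px); fits x,y,yaw"""
    L=np.array([o[0] for o in obs],float)/1000; U=np.array([o[1] for o in obs],float)/sc+np.array(crop)
    def w(q): 
        c,s=np.cos(q[2]),np.sin(q[2]); return np.c_[q[0]+c*L[:,0]-s*L[:,1],q[1]+s*L[:,0]+c*L[:,1],L[:,2]]
    r=least_squares(lambda q:(proj(f,w(q))-U).ravel(),x0,loss='soft_l1'); return r.x,np.round((proj(f,w(r.x))-U),1)
def ray(f,uv,z):
    Rm=cv2.Rodrigues(f['rvec'])[0];c=-Rm.T@f['tvec'].ravel()
    d=Rm.T@np.linalg.inv(f['K'])@np.array([uv[0],uv[1],1.]); return c+d*(z-c[2])/d[2]
def H2w(q,p):
    c,s=np.cos(q[2]),np.sin(q[2]); p=np.array(p,float); return np.array([q[0]+c*p[0]-s*p[1],q[1]+s*p[0]+c*p[1],p[2]])
def w2H(q,p):
    c,s=np.cos(q[2]),np.sin(q[2]); d=np.array(p)[:2]-q[:2]; return np.array([c*d[0]+s*d[1],-s*d[0]+c*d[1],p[2]])
E
python3 - <<'E'
from h import *
T=load('top');S=load('scene');wt=cloud(T);ws=cloud(S)
q,r=fit(T,(300,150),4,[((82.5,87.5,265),(240,187)),((82.5,-87.5,265),(478,178)),((-82.5,-87.5,265),(495,385)),((-82.5,87.5,265),(262,405)),((87,-50,311),(432,157)),((-183,-103,0),(437,467)),((53,103,0),(205,238))],[.48,-.2,.08])
print('hopper',q,r.tolist())
qp,r=fit(T,(300,150),4,[((105,90,52),(170,258)),((-105,90,52),(190,490)),((-105,-90,52),(386,472)),((0,215,43),(43,385))],[.4,-.1,.08])
print('pan',qp,r.tolist(),'in hopper',w2H(q,[*qp[:2],0]),'grip',H2w(qp,[0,.165,.036]))
print('mark',H2w(q,[-.065,0,0]))
# lever bar: black pixels z>.27 in each cloud
for n,f,w in(('top',T,wt),('scene',S,ws)):
    m=(w[...,2]>.27)&(w[...,2]<.34)&(w[...,0]>.45)&(w[...,0]<.75)&(w[...,1]>-.5)&(w[...,1]<-.1)
    P=np.array([w2H(q,p) for p in w[m]]); b=P[P[:,1]<-.12]; print(n,len(b),np.round(b.min(0),3),np.round(b.max(0),3),np.round(np.median(b,0),3))
# cutters: non-orange points near rack, z .115-.18, x<.53
for n,f,w in(('top',T,wt),('scene',S,ws)):
    m=(w[...,2]>.112)&(w[...,2]<.178)&(w[...,0]>.44)&(w[...,0]<.545)&(w[...,1]>.1)&(w[...,1]<.55)
    c=f['frame'][m].astype(int); P=w[m]; g=(c.max(1)-c.min(1))<45; P=P[g]
    h,e=np.histogram(P[:,1],np.arange(.12,.52,.01)); print(n,[(round(a,2),k) for a,k in zip(e,h) if k])
    np.save(n+'rk.npy',P)
c=T['frame'][180:240,170:300]; cv2.imwrite('pics/rack.png',cv2.resize(c,(780,360),interpolation=cv2.INTER_CUBIC))
E
```

```text
hopper [ 0.50315043 -0.19441901  0.07959282] [[0.5, 0.0], [-1.4, -2.6], [-0.4, 0.2], [-0.1, -0.0], [1.1, 1.1], [1.6, 0.6], [-1.1, -0.7]]
pan [ 0.42998827 -0.15350598  0.08302068] [[-0.3, -0.3], [-0.0, 0.1], [1.1, 0.3], [-0.4, -0.2]] in hopper [-0.06967759  0.04660054  0.        ] grip [0.41630559 0.01092572 0.036     ]
mark [ 0.43835621 -0.19958708  0.        ]
top 93 [ 0.067 -0.169  0.303] [ 0.082 -0.12   0.316] [ 0.074 -0.145  0.311]
scene 54 [ 0.066 -0.167  0.299] [ 0.082 -0.12   0.313] [ 0.077 -0.145  0.307]
top [(np.float64(0.15), np.int64(1)), (np.float64(0.16), np.int64(22)), (np.float64(0.17), np.int64(18)), (np.float64(0.18), np.int64(33)), (np.float64(0.19), np.int64(17)), (np.float64(0.2), np.int64(7)), (np.float64(0.27), np.int64(23)), (np.float64(0.33), np.int64(5)), (np.float64(0.34), np.int64(24)), (np.float64(0.35), np.int64(18)), (np.float64(0.36), np.int64(32)), (np.float64(0.37), np.int64(14)), (np.float64(0.38), np.int64(6)), (np.float64(0.42), np.int64(5)), (np.float64(0.43), np.int64(25)), (np.float64(0.44), np.int64(20)), (np.float64(0.45), np.int64(31)), (np.float64(0.46), np.int64(13)), (np.float64(0.47), np.int64(7))]
scene [(np.float64(0.16), np.int64(36)), (np.float64(0.17), np.int64(47)), (np.float64(0.18), np.int64(75)), (np.float64(0.19), np.int64(38)), (np.float64(0.2), np.int64(52)), (np.float64(0.27), np.int64(44)), (np.float64(0.33), np.int64(1)), (np.float64(0.34), np.int64(45)), (np.float64(0.35), np.int64(50)), (np.float64(0.36), np.int64(105)), (np.float64(0.37), np.int64(48)), (np.float64(0.38), np.int64(55)), (np.float64(0.43), np.int64(62)), (np.float64(0.44), np.int64(48)), (np.float64(0.45), np.int64(113)), (np.float64(0.46), np.int64(67)), (np.float64(0.47), np.int64(54))]
```

View pics/rack.png

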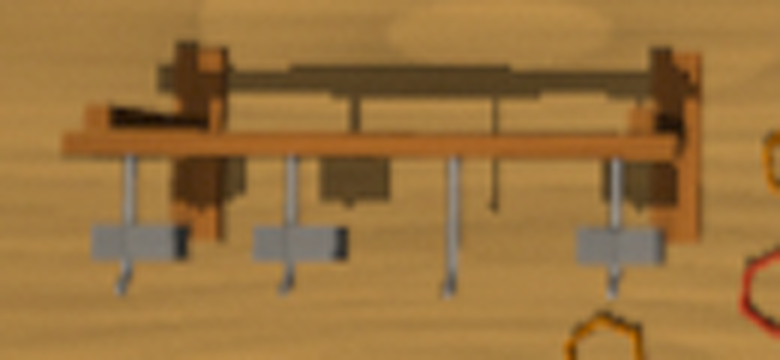

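The top crop shows three grey cutters, at hook columns 128, 290 and 616, and a bare hook at 452. The measured sizes agree with those given: rim, outline and pan fit to within 1 px, and the lever sits about 0.12 rad from vertical, so the trap is about 0.33 rad open. Next I fit the rack and plan the lever move.

```bash
cat >> h.py <<'E'
HQ=np.array([.50315,-.1944,.0796])
def down(yaw):  # tool x down, tool y along world dir yaw
    x=np.array([0,0,-1.]);y=np.array([np.cos(yaw),np.sin(yaw),0]);return R.from_matrix(np.c_[x,y,np.cross(x,y)])
def plan(p,yaw,s=None):
    s=s or read_state(); R0=R.from_rotvec(s['tcp_rot']); 
    d=R0.inv().apply(np.array(p)-s['tool_pos'])*1000; t=(R0.inv()*down(yaw)).as_rotvec(degrees=True)
    yaw0=R0.as_matrix()[:,1]; print('tcp',np.round(s['tool_pos'],4),'t',round(s['time'],2),'shift',np.round(d,1),'turn',np.round(t,1),'opening',round(s['opening']*1000,1),'F',np.round(s['force'],1),'jaw yaw',round(np.degrees(np.arctan2(yaw0[1],yaw0[0])),1))
E
python3 - <<'E'
from h import *
T=load('top');S=load('scene')
q,r=fit(T,(170,180),6,[((0,-135,172),(616,246)),((0,45,172),(291,244)),((0,135,172),(130,243)),((-24,-135,177),(612,293)),((-24,-45,177),(448,292)),((-24,45,177),(285,290)),((-24,135,177),(122,290))],[.5,.3,0])
print('rack',q,r.tolist())
for n in('top','scene'):
    P=np.array([w2H(q,p) for p in np.load(n+'rk.npy')])
    for y in(-.135,.045,.135):
        b=P[(abs(P[:,1]-y)<.04)&(abs(P[:,0])<.02)]; print(n,y,np.round(b.min(0),3),np.round(b.max(0),3))
for y in(-.135,.045,.135): print(H2w(q,[0,y,.145]))
print('yaw0');plan([0,0,0],0)
for a,n in((.12,'now'),(.45,'shut')):
    p=H2w(HQ,[.06+.12*np.sin(a),-.147,.185+.12*np.cos(a)]);print(n,p)
plan(H2w(HQ,[.0745,-.149,.34]),HQ[2])
print(H2w(HQ,[0,0,0]))
E
```

```text
rack [ 0.50529366  0.31432148 -0.01118926] [[0.1, 0.3], [-0.3, 0.2], [-0.6, 0.2], [0.4, -0.1], [0.3, -0.2], [0.1, -0.1], [-0.0, -0.3]]
top -0.135 [-0.019 -0.155  0.154] [ 0.017 -0.11   0.175]
top 0.045 [-0.02   0.024  0.131] [0.019 0.07  0.177]
top 0.135 [-0.018  0.114  0.138] [0.019 0.161 0.174]
scene -0.135 [-0.019 -0.153  0.119] [ 0.02  -0.106  0.173]
scene 0.045 [-0.018  0.026  0.119] [0.018 0.074 0.172]
scene 0.135 [-0.02   0.116  0.119] [0.02  0.163 0.173]
[0.50378314 0.17932993 0.145     ]
[0.50579716 0.35931866 0.145     ]
[0.50680418 0.44931303 0.145     ]
yaw0
tcp [ 0.2237 -0.5292  0.2379] t 0.1 shift [ 2.388e+02 -5.742e+02  2.000e-01] turn [-67.1  -0.1   0.1] opening 88.6 F [ 0.1  0.2 -0.1] jaw yaw -67.1
now [ 0.58896884 -0.3350213   0.30413704]
shut [ 0.62667945 -0.33201318  0.29305365]
tcp [ 0.2237 -0.5292  0.2379] t 0.1 shift [-101.9  -34.9 -411.5] turn [-71.7  -0.1   0.1] opening 88.6 F [ 0.1  0.2 -0.1] jaw yaw -67.1
[ 0.50315 -0.1944   0.     ]
```

Emit:
send_rows:
  motion: [-20,0,0,-10.3,0,0,36,-20,0,0,-10.3,0,0,36,-20,0,0,-10.3,0,0,36,-20,0,0,-10.3,0,0,36,-20,0,0,-10.3,0,0,36]

```text
time: 0.72
tool_pos: [0.2233, -0.527, 0.3356]
tcp_rot: [1.394, 1.095, -1.384]
force: [0.3, -0.2, 0.0]
opening: 0.0403
```

Emit:
send_rows:
  motion: [0,0,0,-10.3,0,0,36,0,0,0,-10,0,0,36,0,0,0,0,0,0,36]

```text
time: 1.1
tool_pos: [0.2234, -0.5273, 0.3367]
tcp_rot: [1.126, 1.272, -1.116]
force: [1.2, -0.5, -0.1]
opening: 0.036
```

```bash
python3 -c "
from h import *
plan(H2w(HQ,[.0745,-.149,.34]),HQ[2])"
```

```text
tcp [ 0.2234 -0.5273  0.3367] t 1.1 shift [  -2.1  386.2 -144.7] turn [ 2.4 -0.6  0.1] opening 36.0 F [ 1.2 -0.5 -0.1] jaw yaw 6.9
```

Emit:
send_rows:
  motion: [0,55,-20.5,2.3,-0.6,0,36,0,55,-20.5,0,0,0,36,0,55,-20.5,0,0,0,36,0,55,-20.5,0,0,0,36,0,55,-20.5,0,0,0,36]

```text
time: 1.72
tool_pos: [0.4927, -0.4029, 0.3343]
tcp_rot: [1.173, 1.235, -1.175]
force: [-0.4, -0.5, -0.2]
opening: 0.036
```

```bash
python3 -c "
from h import *
plan(H2w(HQ,[.0745,-.149,.265]),HQ[2])"
```

```text
tcp [ 0.4927 -0.4029  0.3343] t 1.73 shift [ 69.1  99.8 -61.1] turn [-1.8 -0.1  0.2] opening 36.0 F [-0.4 -0.5 -0.2] jaw yaw 2.7
```

Emit:
send_rows:
  motion: [-2,50,-30.5,-1.8,0,0,36,0,50,-30.5,0,0,0,36,0,0,0,0,0,0,36]

```text
time: 2.1
tool_pos: [0.5944, -0.3302, 0.3335]
tcp_rot: [1.156, 1.249, -1.157]
force: [-0.6, -0.7, 0.0]
opening: 0.0362
```

```bash
python3 -c "
from h import *
plan(H2w(HQ,[.0745,-.149,.265]),HQ[2])"
```

```text
tcp [ 0.5944 -0.3302  0.3335] t 2.1 shift [68.4 -5.3  6.7] turn [-0.4 -0.2  0.3] opening 36.2 F [-0.6 -0.7  0. ] jaw yaw 4.2
```

Emit:
send_rows:
  motion: [20,-5.3,6.7,0,0,0,36,25,0,0,0,0,0,36,23,0,0,0,0,0,36,0,10,0,0,0,0,36,0,10,0,0,0,0,36]

```text
time: 2.72
tool_pos: [0.6025, -0.3413, 0.2582]
tcp_rot: [1.167, 1.248, -1.172]
force: [-5.2, 0.1, 1.9]
opening: 0.0356
```

Emit:
send_rows:
  motion: [0,8,0,0,0,0,36,0,8,0,0,0,0,36,0,5,0,0,0,0,36,0,0,0,0,0,0,36]

```text
time: 3.22
tool_pos: [0.6217, -0.34, 0.2561]
tcp_rot: [1.168, 1.258, -1.179]
force: [-2.1, 1.2, -0.8]
opening: 0.0362
```

Emit:
send_rows:
  motion: [-2,6,0,0,0,0,36,0,6,0,0,0,0,36,0,4,0,0,0,0,36]

```text
time: 3.6
tool_pos: [0.6359, -0.3398, 0.2574]
tcp_rot: [1.167, 1.262, -1.184]
force: [-6.5, 0.3, -1.9]
opening: 0.0358
```

Emit:
send_rows:
  motion: [0,4,0,0,0,0,36]

```text
time: 3.72
tool_pos: [0.6394, -0.3398, 0.2573]
tcp_rot: [1.167, 1.264, -1.186]
force: [-5.6, 0.3, -1.0]
opening: 0.0359
```

Emit:
send_rows:
  motion: [0,4,0,0,0,0,36]

```text
time: 3.85
tool_pos: [0.6422, -0.3397, 0.257]
tcp_rot: [1.166, 1.266, -1.189]
force: [-16.2, 1.9, -1.4]
opening: 0.036
```

Emit:
send_rows:
  motion: [0,3,0,0,0,0,36]

```text
time: 3.98
tool_pos: [0.6422, -0.3397, 0.2567]
tcp_rot: [1.165, 1.273, -1.195]
force: [-21.9, 2.7, 2.0]
opening: 0.0359
```

Emit:
send_rows:
  motion: [0,3,0,0,0,0,36]

```text
time: 4.1
tool_pos: [0.6417, -0.3397, 0.2565]
tcp_rot: [1.163, 1.28, -1.201]
force: [-19.6, 3.7, 3.5]
opening: 0.0358
```

Emit:
send_rows:
  motion: [0,-9,0,0,0,0,40,-30,0,0,0,0,0,50,-50,0,0,0,0,0,60,-50,0,0,0,0,0,60,0,0,0,0,0,0,60]

```text
time: 4.72
tool_pos: [0.6408, -0.3435, 0.3955]
tcp_rot: [1.165, 1.267, -1.197]
force: [-0.1, -0.2, -0.5]
opening: 0.0599
```

```bash
python3 -c "
from h import *
plan([.4163,.0109,.15],.083)
f=snap('top');w=cloud(f)
m=(w[...,2]>.27)&(w[...,2]<.325)&(w[...,0]>.45)&(w[...,0]<.75)&(w[...,1]>-.5)&(w[...,1]<-.1)
P=np.array([w2H(HQ,p) for p in w[m]]); b=P[(P[:,1]<-.12)];print(len(b),b.min(0),b.max(0),np.median(b,0))
d=cv2.absdiff(f['frame'],load('top')['frame'])
P=np.array([w2H(HQ,p) for p in w.reshape(-1,3) if abs(p[2]-.2)<.05]);b=P[(abs(P[:,0])<.05)&(abs(P[:,1])<.055)];print('floor',len(b),np.nanmedian(b[:,2]), b.min(0))
"
```

```text
tcp [ 0.6408 -0.3435  0.3955] t 4.72 shift [ 257.6 -198.1 -361.5] turn [-2.1 -0.7  2.1] opening 59.9 F [-0.1 -0.2 -0.5] jaw yaw 2.7
65 [ 0.10816222 -0.15893281  0.29085823] [ 0.12353536 -0.12043546  0.30351946] [ 0.1158168  -0.13894398  0.29959654]
floor 1045 0.18497034938647722 [-0.04994036 -0.0548573   0.17823921]
```

Emit:
send_rows:
  motion: [0,-28,-51.5,-2.1,-0.7,2,60,0,-28,-51.5,0,0,0,60,0,-28,-51.5,0,0,0,60,0,-28,-51.5,0,0,0,60,0,-28,-51.5,0,0,0,60]

```text
time: 5.4
tool_pos: [0.4767, -0.093, 0.3813]
tcp_rot: [1.152, 1.271, -1.156]
force: [0.6, 0.4, 0.6]
opening: 0.06
```

Emit:
send_rows:
  motion: [0,-28,-51.5,0,0,0,60,0,-28,-51.5,0,0,0,60,0,0,0,0,0,0,60]

```text
time: 5.78
tool_pos: [0.4076, 0.0111, 0.3803]
tcp_rot: [1.151, 1.274, -1.153]
force: [0.3, -0.0, 0.4]
opening: 0.0601
```

```bash
python3 -c "
from h import *
plan([.4163,.0109,.02],.083)"
```

```text
tcp [0.4076 0.0111 0.3803] t 5.78 shift [360.   15.3   7.5] turn [ 0.  -1.   1.1] opening 60.1 F [ 0.3 -0.   0.4] jaw yaw 4.8
```

Emit:
send_rows:
  motion: [0,8.7,0.5,0,-1,1.1,60,60,0,0,0,0,0,60,60,0,0,0,0,0,60,60,0,0,0,0,0,60,60,0,0,0,0,0,60]

```text
time: 6.4
tool_pos: [0.4257, 0.0059, 0.1358]
tcp_rot: [1.154, 1.228, -1.142]
force: [0.5, -1.3, -0.6]
opening: 0.0603
```

```bash
python3 -c "
from h import *
plan([.4163,.0109,.02],.083)"
```

```text
tcp [0.4257 0.0059 0.1358] t 6.4 shift [115.6 -10.9  -6.6] turn [-0.3  0.4 -0.9] opening 60.3 F [ 0.5 -1.3 -0.6] jaw yaw 4.5
```

Emit:
send_rows:
  motion: [30,-9,-5,0,0.4,-0.9,60,45,0,0,0,0,0,60,40,0,0,0,0,0,60,0,0,0,0,0,0,60]

```text
time: 6.9
tool_pos: [0.4135, 0.0074, 0.0093]
tcp_rot: [1.152, 1.251, -1.162]
force: [-0.4, 1.0, -0.1]
opening: 0.0598
```

```bash
python3 -c "
from h import *
plan([.4163,.0109,.02],.083)"
```

```text
tcp [0.4135 0.0074 0.0093] t 6.9 shift [-10.7   3.   -3.3] turn [-0.6 -0.1  0.6] opening 59.8 F [-0.4  1.  -0.1] jaw yaw 4.1
```

Emit:
send_rows:
  motion: [-9,3,0,0,0,0.6,60,0,0,0,0,0,0,10,0,0,0,0,0,0,10,0,0,0,0,0,0,10,0,0,0,0,0,0,10]
  force: 15

```text
time: 7.52
tool_pos: [0.4211, 0.0059, 0.0235]
tcp_rot: [1.16, 1.234, -1.15]
force: [0.6, -0.4, -1.8]
opening: 0.0221
```

Emit:
send_rows:
  motion: [0,0,10,0,0,0,10,0,2,12,0,0,0,10,0,2,12,0,0,0,10,0,1,10,0,0,0,10,0,0,0,0,0,0,10]

```text
time: 8.15
tool_pos: [0.4297, -0.0407, 0.0235]
tcp_rot: [1.161, 1.235, -1.15]
force: [0.6, 0.2, -0.2]
opening: 0.0217
```

```bash
python3 -c "
from h import *
plan(H2w(HQ,[-.065,.165,.02]),HQ[2])
f=snap('top');cv2.imwrite('pics/pan1.png',cv2.resize(f['frame'][150:290,300:500],(800,560),interpolation=cv2.INTER_CUBIC))"
```

```text
tcp [ 0.4297 -0.0407  0.0235] t 8.15 shift [ 3.4 -4.1 -6. ] turn [-0.5  0.  -0.5] opening 21.7 F [ 0.6  0.2 -0.2] jaw yaw 4.0
```

View pics/pan1.png

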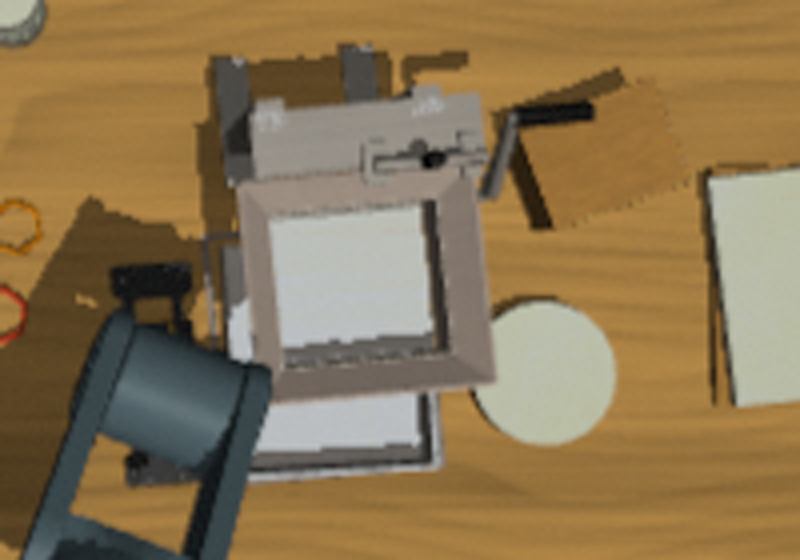

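The trap floor is now visible and shut, and the pan lies under the hopper, its near right rim corner at (440,466). I release it and check that corner.

Emit:
send_rows:
  motion: [0,0,0,0,0,0,60,0,0,0,0,0,0,60,-50,0,0,0,0,0,60,-60,0,0,0,0,0,60,-60,0,0,0,0,0,60]

```text
time: 8.82
tool_pos: [0.4242, -0.0387, 0.1926]
tcp_rot: [1.157, 1.248, -1.156]
force: [1.1, 0.4, -0.8]
opening: 0.0601
```

```bash
python3 -c "
from h import *
f=load('top')
c=w2H(HQ,ray(f,(300+440/4,150+466/4),.052));print('corner',c, 'expected',(-.170,-.09))
plan([.505,.180,.25],np.pi/2-.011)"
```

```text
corner [-0.17150121 -0.08861618  0.052     ] expected (-0.17, -0.09)
tcp [ 0.4242 -0.0387  0.1926] t 8.82 shift [ -56.8   96.3 -212.5] turn [-85.2  -0.3  -0.1] opening 60.1 F [ 1.1  0.4 -0.8] jaw yaw 4.1
```

Emit:
send_rows:
  motion: [-12,0,0,-10.5,0,0,60,-12,0,0,-10.5,0,0,60,-12,0,0,-10.5,0,0,60,-12,0,0,-10.5,0,0,60,-12,0,0,-10.5,0,0,60]

```text
time: 9.45
tool_pos: [0.4261, -0.0382, 0.2601]
tcp_rot: [0.438, 1.519, -0.436]
force: [-0.4, 0.1, -0.5]
opening: 0.0597
```

Emit:
send_rows:
  motion: [0,0,0,-10.5,0,0,60,0,0,0,-10.5,0,0,60,0,0,0,-10.5,0,0,60,0,0,0,0,0,0,60]

```text
time: 9.95
tool_pos: [0.4262, -0.0373, 0.2613]
tcp_rot: [-0.004, 1.561, 0.001]
force: [-0.4, -0.5, 0.4]
opening: 0.0601
```

```bash
python3 -c "
from h import *
plan([.505,.181,.25],np.pi/2-.011)
f=snap('top');w=cloud(f);q=[.5053,.3143,-.0112]
m=(w[...,2]>.112)&(w[...,2]<.178)&(w[...,0]>.44)&(w[...,0]<.545)&(w[...,1]>.1)&(w[...,1]<.55)
c=f['frame'][m].astype(int); g=(c.max(1)-c.min(1))<45;P=np.array([w2H(q,p) for p in w[m][g]])
for y in(-.135,.045,.135):
    b=P[(abs(P[:,1]-y)<.04)&(abs(P[:,0])<.02)]; print(y,len(b),np.round(b.min(0),3),np.round(b.max(0),3))
"
```

```text
tcp [ 0.4262 -0.0373  0.2613] t 9.95 shift [ 11.7 218.1  79.3] turn [0.8 0.6 0.1] opening 60.1 F [-0.4 -0.5  0.4] jaw yaw 90.2
-0.135 90 [-0.019 -0.154  0.154] [ 0.017 -0.11   0.174]
0.045 91 [-0.017  0.025  0.131] [0.019 0.07  0.175]
0.135 91 [-0.018  0.115  0.141] [0.019 0.161 0.174]
```

Emit:
send_rows:
  motion: [0,54.5,20,0.8,0.6,0,60,0,54.5,20,0,0,0,60,0,54.5,20,0,0,0,60,0,54.5,20,0,0,0,60,0,0,0,0,0,0,60]

```text
time: 10.62
tool_pos: [0.5132, 0.1843, 0.2609]
tcp_rot: [0.028, 1.569, -0.033]
force: [0.6, -0.8, 0.5]
opening: 0.0598
```

```bash
python3 -c "
from h import *
plan([.504,.181,.130],np.pi/2-.011)"
```

```text
tcp [0.5132 0.1843 0.2609] t 10.62 shift [130.9  -3.3  -9.2] turn [-1.6  0.1  0.2] opening 59.8 F [ 0.6 -0.8  0.5] jaw yaw 87.8
```

Emit:
send_rows:
  motion: [20,-3.3,-9,-1.4,0,0,60,50,0,0,0,0,0,60,30,0,0,0,0,0,60,15,0,0,0,0,0,60,0,0,0,0,0,0,60]

```text
time: 11.25
tool_pos: [0.5037, 0.1785, 0.1438]
tcp_rot: [0.016, 1.568, -0.024]
force: [-0.6, -0.8, -0.2]
opening: 0.0602
```

```bash
python3 -c "
from h import *
plan([.504,.181,.130],np.pi/2-.011)"
```

```text
tcp [0.5037 0.1785 0.1438] t 11.25 shift [13.8  2.6  0.2] turn [-0.8  0.2  0.3] opening 60.2 F [-0.6 -0.8 -0.2] jaw yaw 88.5
```

Emit:
send_rows:
  motion: [13,2.5,0,-0.6,0,0,60,0,0,0,0,0,0,20,0,0,0,0,0,0,20,0,0,0,0,0,0,20,0,0,0,0,0,0,20]
  force: 15

```text
time: 11.88
tool_pos: [0.5064, 0.1811, 0.1338]
tcp_rot: [0.009, 1.562, -0.016]
force: [0.8, -0.0, -0.6]
opening: 0.046
```

Emit:
send_rows:
  motion: [-7,0,0,0,0,0,20,-7,0,0,0,0,0,20,0,0,0,0,0,0,20]

```text
time: 12.25
tool_pos: [0.5065, 0.1812, 0.1493]
tcp_rot: [0.009, 1.561, -0.016]
force: [-0.2, 0.2, -0.5]
opening: 0.0459
```

Emit:
send_rows:
  motion: [0,0,-14,0,0,0,20,0,0,-14,0,0,0,20,0,0,-14,0,0,0,20,0,0,-14,0,0,0,20,-20,0,-10,0,0,0,20]

```text
time: 12.88
tool_pos: [0.4334, 0.1822, 0.1667]
tcp_rot: [0.008, 1.566, -0.016]
force: [0.4, 0.2, -0.6]
opening: 0.046
```

Emit:
send_rows:
  motion: [-50,0,0,0,0,0,20,-50,0,0,0,0,0,20,-50,0,0,0,0,0,20,-5,0,0,0,0,0,20]

```text
time: 13.38
tool_pos: [0.4284, 0.1832, 0.3264]
tcp_rot: [0.008, 1.566, -0.015]
force: [0.4, -0.7, -0.8]
opening: 0.0461
```

```bash
python3 -c "
from h import *
plan(H2w(HQ,[0,.0,.31]),np.pi/2+HQ[2])"
```

```text
tcp [0.4284 0.1832 0.3264] t 13.38 shift [  18.5 -376.4   80.2] turn [-5.4  0.2  0.3] opening 46.1 F [ 0.4 -0.7 -0.8] jaw yaw 89.2
```

Emit:
send_rows:
  motion: [0,-57,11,-5.4,0,0,20,0,-57,16,0,0,0,20,0,-57,16,0,0,0,20,0,-57,16,0,0,0,20,0,-57,16,0,0,0,20]

```text
time: 14.0
tool_pos: [0.5193, -0.0973, 0.3228]
tcp_rot: [-0.075, 1.569, 0.072]
force: [0.6, 0.2, -0.6]
opening: 0.0458
```

Emit:
send_rows:
  motion: [0,-57,16,0,0,0,20,0,-40,16,0,0,0,20,0,0,0,0,0,0,20]

```text
time: 14.38
tool_pos: [0.5586, -0.1964, 0.3167]
tcp_rot: [-0.067, 1.576, 0.071]
force: [-0.4, 0.6, -1.1]
opening: 0.0458
```

```bash
python3 -c "
from h import *
plan(H2w(HQ,[0,-.025,.295]),np.pi/2+HQ[2])"
```

```text
tcp [ 0.5586 -0.1964  0.3167] t 14.38 shift [ 21.9 -18.2 -55.1] turn [ 0.5 -0.4 -0.2] opening 45.8 F [-0.4  0.6 -1.1] jaw yaw 95.1
```

Emit:
send_rows:
  motion: [0,-5,-27,0.5,-0.4,0,20,0,0,-27,0,0,0,20,0,0,0,0,0,0,20]

```text
time: 14.75
tool_pos: [0.5015, -0.2022, 0.3124]
tcp_rot: [-0.057, 1.575, 0.07]
force: [1.7, -0.3, -0.8]
opening: 0.0461
```

```bash
python3 -c "
from h import *
plan(H2w(HQ,[0,-.012,.228]),np.pi/2+HQ[2])"
```

```text
tcp [ 0.5015 -0.2022  0.3124] t 14.75 shift [84.3 -5.1  2.6] turn [ 0.  -0.3 -0.5] opening 46.1 F [ 1.7 -0.3 -0.8] jaw yaw 94.6
```

Emit:
send_rows:
  motion: [10,-5,2.5,0,-0.3,-0.5,20,30,0,0,0,0,0,20,25,0,0,0,0,0,20,10,0,0,0,0,0,20,0,0,0,0,0,0,20]

```text
time: 15.38
tool_pos: [0.5071, -0.2042, 0.2326]
tcp_rot: [-0.067, 1.568, 0.066]
force: [0.2, 0.1, -0.3]
opening: 0.0461
```

Emit:
send_rows:
  motion: [0,0,0,0,0,0,56,0,0,0,0,0,0,56,0,0,0,0,0,0,56,-50,0,0,0,0,0,56,-55,0,0,0,0,0,60]

```text
time: 16.0
tool_pos: [0.5061, -0.2035, 0.3383]
tcp_rot: [-0.065, 1.571, 0.068]
force: [0.2, -0.6, 0.5]
opening: 0.0596
```

```bash
python3 -c "
from h import *
plan([.506,.362,.32],np.pi/2-.011)"
```

```text
tcp [ 0.5061 -0.2035  0.3383] t 16.0 shift [ 19.4 563.4  47.6] turn [ 5.5 -0.1 -0.1] opening 59.6 F [ 0.2 -0.6  0.5] jaw yaw 94.8
```

Emit:
send_rows:
  motion: [0,56.5,4,5.5,0,0,60,0,57,0,0,0,0,60,0,57,0,0,0,0,60,0,57,0,0,0,0,60,0,57,0,0,0,0,60]

```text
time: 16.62
tool_pos: [0.5124, 0.0832, 0.3471]
tcp_rot: [0.015, 1.556, -0.023]
force: [0.7, 0.6, 0.0]
opening: 0.0599
```

Emit:
send_rows:
  motion: [0,57,0,0,0,0,60,0,57,0,0,0,0,60,0,57,0,0,0,0,60,0,57,0,0,0,0,60,0,40,0,0,0,0,60]

```text
time: 17.25
tool_pos: [0.5185, 0.3612, 0.3498]
tcp_rot: [0.016, 1.548, -0.021]
force: [0.4, -0.9, 0.3]
opening: 0.0602
```

```bash
python3 -c "
from h import *
plan([.506,.362,.22],np.pi/2-.011)
q=[.5053,.3143,-.0112]
f=snap('scene');w=cloud(f)
m=(w[...,2]>.112)&(w[...,2]<.178)&(w[...,0]>.44)&(w[...,0]<.545)&(w[...,1]>.1)&(w[...,1]<.55)
c=f['frame'][m].astype(int); g=(c.max(1)-c.min(1))<45;P=np.array([w2H(q,p) for p in w[m][g]])
for y in(-.135,.045,.135):
    b=P[(abs(P[:,1]-y)<.04)&(abs(P[:,0])<.02)]; print(y,len(b),b.size and (np.round(b.min(0),3),np.round(b.max(0),3)))
cv2.imwrite('pics/s2.png',f['frame'])"
```

```text
tcp [0.5185 0.3612 0.3498] t 17.25 shift [129.5   0.9 -15.5] turn [-0.7  1.3  0.2] opening 60.2 F [ 0.4 -0.9  0.3] jaw yaw 88.6
-0.135 20 (array([-0.019, -0.131,  0.163]), array([ 0.019, -0.127,  0.17 ]))
0.045 293 (array([-0.018,  0.027,  0.12 ]), array([0.02 , 0.073, 0.173]))
0.135 318 (array([-0.02 ,  0.116,  0.119]), array([0.017, 0.164, 0.174]))
```

View pics/s2.png

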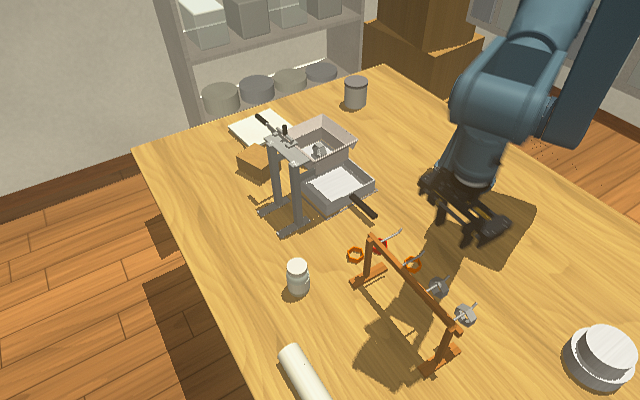

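The picture shows the first cutter in the hopper at (320,148) and the other two still on their hooks at (437,287) and (466,313).

Emit:
send_rows:
  motion: [20,1,-13,-0.6,1.2,0.2,60,55,0,0,0,0,0,60,55,0,0,0,0,0,60,20,0,0,0,0,0,60,0,0,0,0,0,0,60]

```text
time: 17.92
tool_pos: [0.5012, 0.3635, 0.1915]
tcp_rot: [0.01, 1.575, -0.006]
force: [0.7, -0.0, 0.8]
opening: 0.06
```

```bash
python3 -c "
from h import *
plan([.506,.362,.131],np.pi/2-.011)"
```

```text
tcp [0.5012 0.3635 0.1915] t 17.93 shift [60.5 -1.6  5.1] turn [ 0.  -0.2 -0.1] opening 60.0 F [ 0.7 -0.   0.8] jaw yaw 89.4
```

Emit:
send_rows:
  motion: [20,-1.5,5,0,0,0,60,30,0,0,0,0,0,60,8,0,0,0,0,0,60,0,0,0,0,0,0,60]

```text
time: 18.42
tool_pos: [0.5085, 0.3608, 0.1338]
tcp_rot: [0.013, 1.571, -0.006]
force: [0.5, -1.2, 0.9]
opening: 0.0596
```

Emit:
send_rows:
  motion: [0,0,0,0,0,0,20,0,0,0,0,0,0,20,0,0,0,0,0,0,20,0,0,0,0,0,0,20]

```text
time: 18.92
tool_pos: [0.5102, 0.3617, 0.1372]
tcp_rot: [0.015, 1.566, -0.004]
force: [-0.5, -0.2, -0.4]
opening: 0.0464
```

Emit:
send_rows:
  motion: [-7,0,0,0,0,0,20,-7,0,0,0,0,0,20,0,0,0,0,0,0,20]

```text
time: 19.3
tool_pos: [0.5104, 0.3618, 0.1528]
tcp_rot: [0.015, 1.565, -0.004]
force: [-0.1, 0.4, -0.5]
opening: 0.0461
```

Emit:
send_rows:
  motion: [0,0,-14,0,0,0,20,0,0,-14,0,0,0,20,0,0,-14,0,0,0,20,0,0,-14,0,0,0,20,-20,0,-10,0,0,0,20]

```text
time: 19.92
tool_pos: [0.4374, 0.3616, 0.1702]
tcp_rot: [0.013, 1.57, -0.005]
force: [-0.3, -0.2, -0.1]
opening: 0.046
```

Emit:
send_rows:
  motion: [-50,0,0,0,0,0,20,-50,0,0,0,0,0,20,-50,0,0,0,0,0,20,-5,0,0,0,0,0,20]

```text
time: 20.42
tool_pos: [0.4328, 0.3612, 0.33]
tcp_rot: [0.011, 1.571, -0.004]
force: [0.4, -0.0, -0.1]
opening: 0.0463
```

```bash
python3 -c "
from h import *
plan(H2w(HQ,[0,.012,.32]),np.pi/2+HQ[2])"
```

```text
tcp [0.4328 0.3612 0.33  ] t 20.43 shift [   7.5 -543.1   74.5] turn [-5.1  0.  -0.3] opening 46.3 F [ 0.4 -0.  -0.1] jaw yaw 89.5
```

Emit:
send_rows:
  motion: [0,-57,7,0,0,0,20,0,-57,7,0,0,0,20,0,-57,7,0,0,0,20,0,-57,7,0,0,0,20,0,-57,7,0,0,0,20]

```text
time: 21.05
tool_pos: [0.4612, 0.0727, 0.3225]
tcp_rot: [0.003, 1.576, 0.004]
force: [0.3, 0.6, -0.3]
opening: 0.0459
```

Emit:
send_rows:
  motion: [0,-57,7,0,0,0,20,0,-57,7,0,0,0,20,0,-57,7,0,0,0,20,0,-40,7,-5,0,0,20,0,0,0,0,0,0,20]

```text
time: 21.68
tool_pos: [0.4845, -0.1457, 0.313]
tcp_rot: [-0.06, 1.584, 0.075]
force: [-0.1, 0.4, -0.8]
opening: 0.0456
```

```bash
python3 -c "
from h import *
plan(H2w(HQ,[0,.012,.245]),np.pi/2+HQ[2])
f=snap('top')
"
```

```text
tcp [ 0.4845 -0.1457  0.313 ] t 21.68 shift [ 67.4 -38.8  15.4] turn [ 0.3 -0.8 -0.6] opening 45.6 F [-0.1  0.4 -0.8] jaw yaw 94.9
```

Emit:
send_rows:
  motion: [0,-38,15,0.3,-0.8,-0.6,20,0,0,0,0,0,0,20,30,0,0,0,0,0,20,22,0,0,0,0,0,20,0,0,0,0,0,0,20]

```text
time: 22.35
tool_pos: [0.5009, -0.1716, 0.2568]
tcp_rot: [-0.062, 1.573, 0.071]
force: [-0.4, -0.2, 0.1]
opening: 0.0457
```

Emit:
send_rows:
  motion: [0,0,0,0,0,0,56,0,0,0,0,0,0,56,0,0,0,0,0,0,56,-45,0,0,0,0,0,56,-50,0,0,0,0,0,60]

```text
time: 22.98
tool_pos: [0.5002, -0.1695, 0.3533]
tcp_rot: [-0.061, 1.576, 0.074]
force: [-0.3, -1.0, 0.8]
opening: 0.0601
```

```bash
python3 -c "
from h import *
plan([.507,.452,.32],np.pi/2-.011)"
```

```text
tcp [ 0.5002 -0.1695  0.3533] t 22.98 shift [ 38.5 618.3  60.3] turn [ 5.5 -0.4 -0.5] opening 60.1 F [-0.3 -1.   0.8] jaw yaw 94.9
```

Emit:
send_rows:
  motion: [0,56.5,4,5.4,0,-0.5,60,0,57,-1,0,0,0,60,0,57,-1,0,0,0,60,0,57,-1,0,0,0,60,0,57,-1,0,0,0,60]

```text
time: 23.6
tool_pos: [0.5019, 0.1173, 0.3616]
tcp_rot: [0.013, 1.562, -0.022]
force: [1.2, -1.0, -0.1]
opening: 0.0601
```

Emit:
send_rows:
  motion: [0,57,-1,0,0,0,60,0,57,-1,0,0,0,60,0,57,-1,0,0,0,60,0,57,0,0,0,0,60,0,57,0,0,0,0,60]

```text
time: 24.22
tool_pos: [0.5055, 0.4118, 0.3644]
tcp_rot: [0.016, 1.554, -0.022]
force: [1.0, -0.5, 0.8]
opening: 0.0599
```

```bash
python3 -c "
from h import *
plan([.507,.452,.2],np.pi/2-.011)
q=[.5053,.3143,-.0112]
f=snap('scene');w=cloud(f)
m=(w[...,2]>.112)&(w[...,2]<.178)&(w[...,0]>.44)&(w[...,0]<.545)&(w[...,1]>.1)&(w[...,1]<.55)
c=f['frame'][m].astype(int); g=(c.max(1)-c.min(1))<45;P=np.array([w2H(q,p) for p in w[m][g]])
for y in(-.135,.045,.135):
    b=P[(abs(P[:,1]-y)<.04)&(abs(P[:,0])<.02)]; print(y,len(b),b.size and (np.round(b.min(0),3),np.round(b.max(0),3)))
"
```

```text
tcp [0.5055 0.4118 0.3644] t 24.23 shift [164.2  40.8  -2.3] turn [-0.7  1.   0.2] opening 59.9 F [ 1.  -0.5  0.8] jaw yaw 88.6
-0.135 18 (array([-0.018, -0.131,  0.163]), array([ 0.017, -0.127,  0.169]))
0.045 34 (array([-0.02 ,  0.047,  0.164]), array([0.02 , 0.053, 0.171]))
0.135 318 (array([-0.019,  0.117,  0.12 ]), array([0.02 , 0.163, 0.173]))
```

Emit:
send_rows:
  motion: [10,40,1,-0.6,0.9,0.2,60,50,0,0,0,0,0,60,55,0,0,0,0,0,60,30,0,0,0,0,0,60,0,0,0,0,0,0,60]

```text
time: 24.9
tool_pos: [0.5065, 0.4634, 0.2162]
tcp_rot: [0.009, 1.568, 0.0]
force: [0.1, -0.3, 0.9]
opening: 0.06
```

```bash
python3 -c "
from h import *
plan([.507,.452,.131],np.pi/2-.011)"
```

```text
tcp [0.5065 0.4634 0.2162] t 24.9 shift [ 85.2 -11.9   0.3] turn [ 0.3  0.2 -0.3] opening 60.0 F [ 0.1 -0.3  0.9] jaw yaw 89.7
```

Emit:
send_rows:
  motion: [15,-11,0,0.3,0,-0.3,60,30,0,0,0,0,0,60,0,0,0,0,0,0,60]

```text
time: 25.28
tool_pos: [0.5093, 0.452, 0.1748]
tcp_rot: [0.012, 1.561, -0.007]
force: [-0.3, 0.7, -0.2]
opening: 0.0601
```

```bash
python3 -c "
from h import *
plan([.507,.452,.131],np.pi/2-.011)"
```

```text
tcp [0.5093 0.452  0.1748] t 25.27 shift [43.8 -0.2 -2.7] turn [-0.1  0.5 -0.2] opening 60.1 F [-0.3  0.7 -0.2] jaw yaw 89.3
```

Emit:
send_rows:
  motion: [25,0,-2,0,0.5,-0.2,60,16,0,0,0,0,0,60,0,0,0,0,0,0,60]

```text
time: 25.65
tool_pos: [0.5093, 0.4525, 0.1346]
tcp_rot: [0.012, 1.566, -0.008]
force: [-0.0, 0.1, 0.8]
opening: 0.06
```

Emit:
send_rows:
  motion: [0,0,0,0,0,0,20,0,0,0,0,0,0,20,0,0,0,0,0,0,20,0,0,0,0,0,0,20]

```text
time: 26.15
tool_pos: [0.51, 0.4532, 0.1363]
tcp_rot: [0.012, 1.564, -0.007]
force: [-0.1, -0.3, -1.1]
opening: 0.046
```

Emit:
send_rows:
  motion: [-7,0,0,0,0,0,20,-7,0,0,0,0,0,20,0,0,0,0,0,0,20]

```text
time: 26.52
tool_pos: [0.5103, 0.4534, 0.1521]
tcp_rot: [0.013, 1.563, -0.006]
force: [0.5, 0.4, -0.3]
opening: 0.0457
```

Emit:
send_rows:
  motion: [0,0,-14,0,0,0,20,0,0,-14,0,0,0,20,0,0,-14,0,0,0,20,0,0,-14,0,0,0,20,-20,0,-10,0,0,0,20]

```text
time: 27.15
tool_pos: [0.4373, 0.4532, 0.1693]
tcp_rot: [0.01, 1.568, -0.009]
force: [0.2, 0.9, -0.3]
opening: 0.046
```

Emit:
send_rows:
  motion: [-50,0,0,0,0,0,20,-50,0,0,0,0,0,20,-50,0,0,0,0,0,20,-10,0,0,0,0,0,20]

```text
time: 27.65
tool_pos: [0.4321, 0.4534, 0.3337]
tcp_rot: [0.008, 1.569, -0.007]
force: [0.7, -0.2, -0.1]
opening: 0.0459
```

```bash
python3 -c "
from h import *
plan(H2w(HQ,[0,0,.32]),np.pi/2+HQ[2])
f=snap('top');cv2.imwrite('pics/hop.png',cv2.resize(f['frame'][150:290,300:500],(800,560),interpolation=cv2.INTER_CUBIC))"
```

```text
tcp [0.4321 0.4534 0.3337] t 27.65 shift [  13.6 -647.1   77. ] turn [-5.1  0.1 -0. ] opening 45.9 F [ 0.7 -0.2 -0.1] jaw yaw 89.5
```

View pics/hop.png

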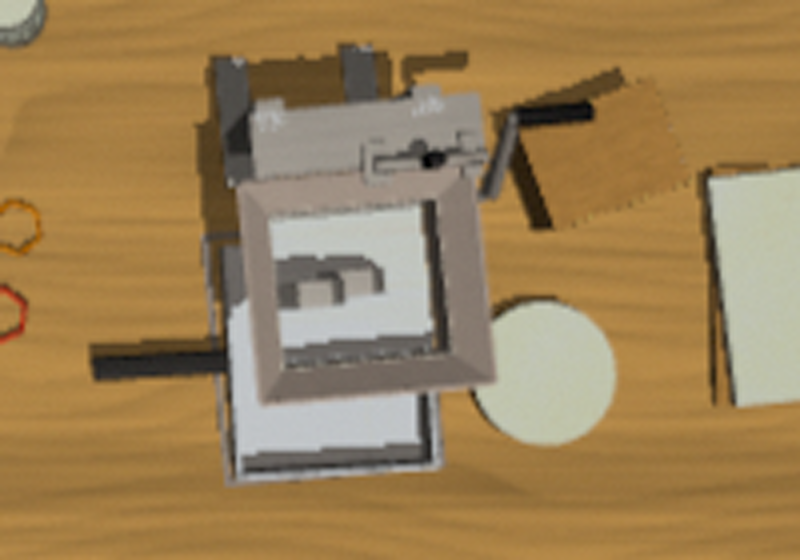

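In the hopper the two cutters stand side by side at crop (320,290) and (362,280), and the pan sits in its outline. I will set the third down on the near side of them.

Emit:
send_rows:
  motion: [0,-57,4,0,0,0,20,0,-57,4,0,0,0,20,0,-57,4,0,0,0,20,0,-57,4,0,0,0,20,0,-57,4,0,0,0,20]

```text
time: 28.32
tool_pos: [0.444, 0.163, 0.3219]
tcp_rot: [-0.003, 1.584, -0.005]
force: [-0.0, -0.5, -0.2]
opening: 0.0458
```

Emit:
send_rows:
  motion: [0,-57,4,0,0,0,20,0,-57,4,0,0,0,20,0,-57,4,0,0,0,20,0,-57,4,0,0,0,20,0,-57,4,-5,0,0,20]

```text
time: 28.95
tool_pos: [0.4577, -0.1288, 0.312]
tcp_rot: [-0.07, 1.596, 0.071]
force: [0.9, 0.5, 0.1]
opening: 0.0456
```

```bash
python3 -c "
from h import *
plan(H2w(HQ,[-.036,0,.32]),np.pi/2+HQ[2])"
```

```text
tcp [ 0.4577 -0.1288  0.312 ] t 28.95 shift [ -8.2 -69.    3.2] turn [ 0.6 -1.5 -0.1] opening 45.6 F [0.9 0.5 0.1] jaw yaw 95.1
```

Emit:
send_rows:
  motion: [0,-32,3,0.6,-1.5,0,20,0,-32,0,0,0,0,20,0,0,0,0,0,0,20]

```text
time: 29.32
tool_pos: [0.4628, -0.1961, 0.3043]
tcp_rot: [-0.052, 1.578, 0.063]
force: [-0.2, 1.1, -0.9]
opening: 0.0456
```

```bash
python3 -c "
from h import *
plan(H2w(HQ,[-.036,0,.245]),np.pi/2+HQ[2])"
```

```text
tcp [ 0.4628 -0.1961  0.3043] t 29.32 shift [59.3 -2.   4.8] turn [-0.4 -0.4 -0.4] opening 45.6 F [-0.2  1.1 -0.9] jaw yaw 94.2
```

Emit:
send_rows:
  motion: [10,-2,4,-0.4,-0.4,-0.4,20,25,0,0,0,0,0,20,18,0,0,0,0,0,20,0,0,0,0,0,0,20]

```text
time: 29.82
tool_pos: [0.4656, -0.1921, 0.2444]
tcp_rot: [-0.063, 1.574, 0.071]
force: [0.1, 0.4, -0.1]
opening: 0.046
```

Emit:
send_rows:
  motion: [0,0,0,0,0,0,56,0,0,0,0,0,0,56,0,0,0,0,0,0,56,-45,0,0,0,0,0,56,-50,0,0,0,0,0,56]

```text
time: 30.45
tool_pos: [0.4652, -0.1904, 0.3397]
tcp_rot: [-0.062, 1.578, 0.075]
force: [0.6, -0.5, 0.5]
opening: 0.0559
```

Emit:
send_rows:
  motion: [-20,0,0,10.5,0,0,36,0,-57,0,10.5,0,0,36,0,-55,0,10.5,0,0,36,0,-40,0,10.5,0,0,36,0,0,0,10.5,0,0,36]

```text
time: 31.08
tool_pos: [0.427, -0.3413, 0.3691]
tcp_rot: [0.665, 1.461, -0.666]
force: [0.3, -0.0, 0.4]
opening: 0.0358
```

Emit:
send_rows:
  motion: [0,0,0,10.5,0,0,36,0,0,0,10.5,0,0,36,0,0,0,10,0,0,36,0,0,0,6,0,0,36,0,0,0,0,0,0,36]

```text
time: 31.7
tool_pos: [0.4266, -0.3436, 0.3717]
tcp_rot: [1.166, 1.226, -1.166]
force: [-0.4, 0.2, 1.2]
opening: 0.036
```

```bash
python3 -c "
from h import *
print('grip shut',H2w(HQ,[.112,-.147,.293]))
plan(H2w(HQ,[.112,-.149,.36]),HQ[2])
f=snap('top');cv2.imwrite('pics/hop2.png',cv2.resize(f['frame'][150:290,300:500],(800,560),interpolation=cv2.INTER_CUBIC))"
```

```text
grip shut [ 0.62648421 -0.33202875  0.293     ]
tcp [ 0.4266 -0.3436  0.3717] t 31.7 shift [ 13.  200.2   1.7] turn [-1.3  0.4 -0.4] opening 36.0 F [-0.4  0.2  1.2] jaw yaw 3.2
```

View pics/hop2.png

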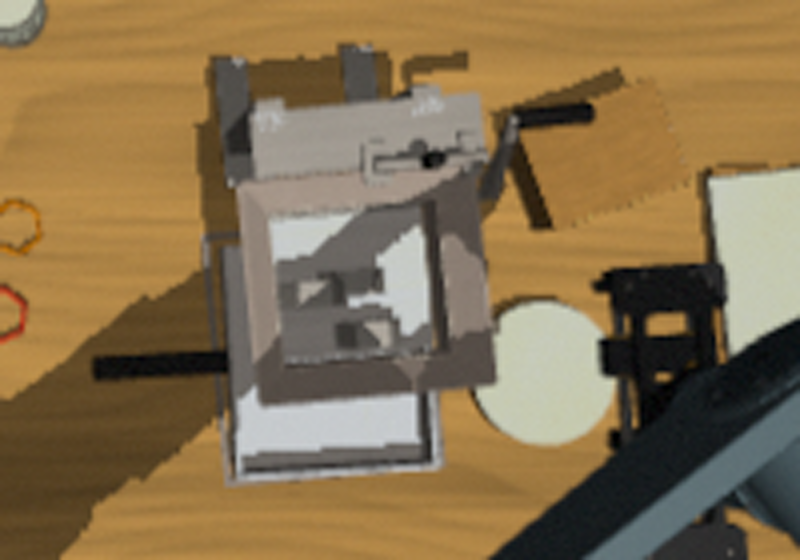

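All three cutters are in the hopper, at crop (320,290), (362,282) and (370,332), and the pan is in place. Next is the lever.

Emit:
send_rows:
  motion: [0,52,1,-1.3,0.4,-0.4,36,0,52,0,0,0,0,36,0,52,0,0,0,0,36,0,40,0,0,0,0,36,0,0,0,0,0,0,36]

```text
time: 32.38
tool_pos: [0.6271, -0.3297, 0.372]
tcp_rot: [1.141, 1.25, -1.144]
force: [-0.3, -0.3, 0.3]
opening: 0.0357
```

```bash
python3 -c "
from h import *
plan(H2w(HQ,[.113,-.149,.26]),HQ[2])"
```

```text
tcp [ 0.6271 -0.3297  0.372 ] t 32.38 shift [112.    0.2   4.1] turn [0.6 0.1 0. ] opening 35.7 F [-0.3 -0.3  0.3] jaw yaw 5.2
```

Emit:
send_rows:
  motion: [40,0,4,0.6,0,0,36,45,0,0,0,0,0,36,23,0,0,0,0,0,36,0,0,0,0,0,0,36]

```text
time: 32.88
tool_pos: [0.6247, -0.3354, 0.2633]
tcp_rot: [1.144, 1.245, -1.149]
force: [-0.5, 0.1, 0.7]
opening: 0.0357
```

Emit:
send_rows:
  motion: [0,-10,0,0,0,0,36,0,-12,0,0,0,0,36,0,-12,0,0,0,0,36]

```text
time: 33.25
tool_pos: [0.5923, -0.3398, 0.2709]
tcp_rot: [1.143, 1.232, -1.142]
force: [4.2, 0.5, 3.5]
opening: 0.036
```

Emit:
send_rows:
  motion: [3,-15,0,0,0,0,36,3,-15,0,0,0,0,36,3,-15,0,0,0,0,36,3,-15,0,0,0,0,36,3,-15,0,0,0,0,36]

```text
time: 33.88
tool_pos: [0.5152, -0.348, 0.2618]
tcp_rot: [1.141, 1.219, -1.137]
force: [4.9, -0.1, -5.6]
opening: 0.0363
```

```bash
python3 -c "
from h import *
print(w2H(HQ,read_state()['tool_pos']))
plan(H2w(HQ,[-.031,-.149,.253]),HQ[2])"
```

```text
[-2.08223837e-04 -1.54027948e-01  2.61843486e-01]
tcp [ 0.5152 -0.348   0.2618] t 33.88 shift [  8.1 -30.9  -5.5] turn [ 0.5  1.2 -1.2] opening 36.3 F [ 4.9 -0.1 -5.6] jaw yaw 5.0
```

Emit:
send_rows:
  motion: [3,-10,-2,0,0,0,36,3,-10,-2,0,0,0,36,3,-8,0,0,0,0,36,0,-4,0,0,0,0,36,0,0,0,0,0,0,36]

```text
time: 34.5
tool_pos: [0.4877, -0.3468, 0.2488]
tcp_rot: [1.149, 1.2, -1.124]
force: [5.7, -2.8, -2.8]
opening: 0.0366
```

```bash
python3 -c "
from h import *
print(w2H(HQ,read_state()['tool_pos']),read_state()['force'])
f=snap('top');cv2.imwrite('pics/t3.png',cv2.resize(f['frame'][150:290,300:500],(800,560),interpolation=cv2.INTER_CUBIC))
s=snap('scene');cv2.imwrite('pics/s3.png',cv2.resize(s['frame'][85:245,180:380],(750,600),interpolation=cv2.INTER_CUBIC))"
```

```text
[-0.02747497 -0.15065345  0.24882478] [ 5.66621269 -2.83618857 -2.8444046 ]
```

View pics/s3.png

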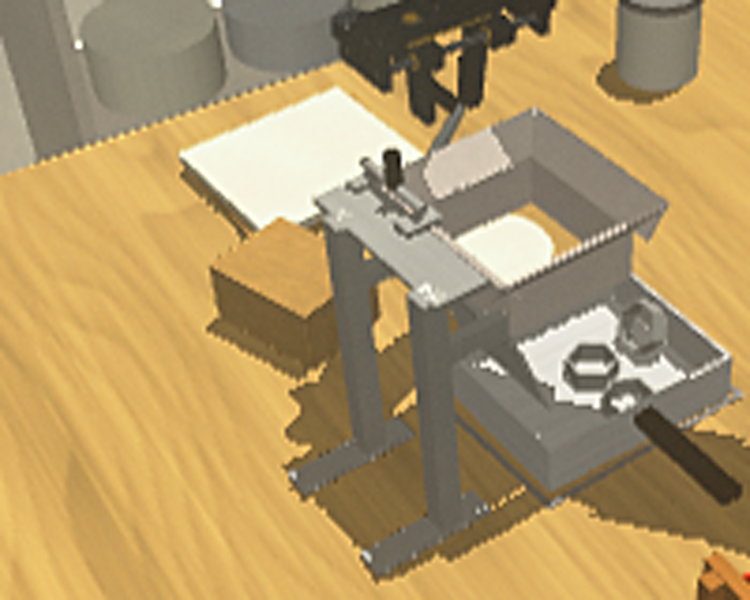

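All three cutters lie in the pan, at (592,367), (640,330) and (628,398), and the trap hangs open. Now I push it shut.

Emit:
send_rows:
  motion: [-3,12,0,-0.5,1,-1,36,-4,15,0,0,0,0,36,-4,15,0,0,0,0,36,-3,15,0,0,0,0,36,-1,15,0,0,0,0,36]

```text
time: 35.22
tool_pos: [0.5502, -0.3435, 0.2696]
tcp_rot: [1.137, 1.237, -1.142]
force: [-8.3, -0.9, 6.2]
opening: 0.0359
```

```bash
python3 -c "
from h import *
print(w2H(HQ,read_state()['tool_pos']))
plan(H2w(HQ,[.122,-.149,.258]),HQ[2])"
```

```text
[ 0.03508776 -0.15237982  0.26957721]
tcp [ 0.5502 -0.3435  0.2696] t 35.23 shift [12.2 86.9 -2.6] turn [ 0.6  0.7 -0.4] opening 35.9 F [-8.3 -0.9  6.2] jaw yaw 5.2
```

Emit:
send_rows:
  motion: [1,14,-1,0.5,0.5,-0.4,36,1,14,-1,0,0,0,36,2,14,0,0,0,0,36,2,14,0,0,0,0,36,2,12,0,0,0,0,36]

```text
time: 35.85
tool_pos: [0.6135, -0.3397, 0.2689]
tcp_rot: [1.14, 1.243, -1.164]
force: [-5.5, 0.7, 3.9]
opening: 0.0366
```

```bash
python3 -c "
from h import *
print(w2H(HQ,read_state()['tool_pos']))
plan(H2w(HQ,[.122,-.149,.258]),HQ[2])"
```

```text
[ 0.09846699 -0.1536499   0.26885201]
tcp [ 0.6135 -0.3397  0.2689] t 35.85 shift [10.6 23.6 -4.8] turn [-0.2  0.6  0.5] opening 36.6 F [-5.5  0.7  3.9] jaw yaw 4.4
```

Emit:
send_rows:
  motion: [4,9,0,0,0,0.5,36,3,9,0,0,0,0,36,2,8,0,0,0,0,36,0,5,0,0,0,0,36]

```text
time: 36.35
tool_pos: [0.6434, -0.3376, 0.2587]
tcp_rot: [1.143, 1.24, -1.162]
force: [-20.8, -1.9, 4.4]
opening: 0.036
```

Emit:
send_rows:
  motion: [0,4,0,0,0,0,36]

```text
time: 36.48
tool_pos: [0.6434, -0.3377, 0.2581]
tcp_rot: [1.14, 1.249, -1.17]
force: [-31.2, 2.4, 14.6]
opening: 0.0362
```

Emit:
send_rows:
  motion: [0,4,0,0,0,0,36]

```text
time: 36.6
tool_pos: [0.6429, -0.3377, 0.2579]
tcp_rot: [1.137, 1.258, -1.179]
force: [-26.5, 4.6, 11.5]
opening: 0.0364
```

Emit:
send_rows:
  motion: [0,-9,0,0,0,0,40,-30,0,0,0,0,-0.5,40,-50,0,0,0,0,0,40,-20,0,0,0,0,0,0,0,0,0,0,0,0,0]

```text
time: 37.22
tool_pos: [0.6392, -0.3372, 0.357]
tcp_rot: [1.135, 1.265, -1.181]
force: [0.9, -0.3, 0.1]
opening: 0.0221
```

```bash
python3 -c "
from h import *
plan(H2w(HQ,[.087,-.015,.36]),HQ[2])
f=snap('top');w=cloud(f)
m=(w[...,2]>.27)&(w[...,2]<.325)&(w[...,0]>.45)&(w[...,0]<.75)&(w[...,1]>-.5)&(w[...,1]<-.1)
P=np.array([w2H(HQ,p) for p in w[m]]); b=P[(P[:,1]<-.12)];print('lever',np.median(b,0));k=P[(P[:,1]>-.1)&(P[:,2]>.295)];print('knob',len(k),k.size and(k.min(0),k.max(0)))
"
```

```text
tcp [ 0.6392 -0.3372  0.357 ] t 37.23 shift [  -2.1  -38.2 -137.9] turn [-0.3  0.2  2. ] opening 22.1 F [ 0.9 -0.3  0.1] jaw yaw 4.2
lever [ 0.117553   -0.12596199  0.29990306]
knob 21 (array([ 0.08315677, -0.05445808,  0.29634499]), array([ 0.09557433, -0.04292541,  0.31415423]))
```

Lever is back at its shut place and the knob is at (0.089,-0.049) in the hopper frame, as expected.

Emit:
send_rows:
  motion: [-2,-12,-46,0,0,2,0,0,-13,-46,0,0,0,0,0,-13,-46,0,0,0,0,0,0,0,0,0,0,0]

```text
time: 37.78
tool_pos: [0.5884, -0.1978, 0.3469]
tcp_rot: [1.156, 1.253, -1.158]
force: [0.0, -0.2, -0.6]
opening: 0.0
```

```bash
python3 -c "
from h import *
plan(H2w(HQ,[.087,-.015,.287]),HQ[2])"
```

```text
tcp [ 0.5884 -0.1978  0.3469] t 37.77 shift [59.9  2.8  5.2] turn [-0.4 -0.4  0.5] opening 0.0 F [ 0.  -0.2 -0.6] jaw yaw 4.2
```

Emit:
send_rows:
  motion: [20,3,0,-0.4,0,0.5,0,25,0,0,0,0,0,0,12,0,0,0,0,0,0,0,0,0,0,0,0,0]

```text
time: 38.28
tool_pos: [0.5913, -0.1986, 0.2839]
tcp_rot: [1.155, 1.253, -1.148]
force: [-0.3, -0.1, 1.5]
opening: 0.0006
```

```bash
python3 -c "
from h import *
print(w2H(HQ,read_state()['tool_pos']))
plan(H2w(HQ,[.087,-.069,.287]),HQ[2])"
```

```text
[ 0.08756313 -0.01122069  0.28394127]
tcp [ 0.5913 -0.1986  0.2839] t 38.27 shift [-3.5 -0.6 57.8] turn [-0.  -0.5  0.1] opening 0.6 F [-0.3 -0.1  1.5] jaw yaw 4.5
```

Emit:
send_rows:
  motion: [-2,0,12,0,-0.5,0,0,0,0,12,0,0,0,0,0,0,10,0,0,0,0,0,0,10,0,0,0,0,0,0,5,0,0,0,0]

```text
time: 38.9
tool_pos: [0.5964, -0.2506, 0.2874]
tcp_rot: [1.151, 1.245, -1.15]
force: [-0.0, 3.5, -0.8]
opening: 0.0003
```

Emit:
send_rows:
  motion: [0,0,5,0,0,0,0]

```text
time: 39.02
tool_pos: [0.5968, -0.2555, 0.2874]
tcp_rot: [1.151, 1.246, -1.149]
force: [-1.6, 16.7, 2.6]
opening: 0.0008
```

Emit:
send_rows:
  motion: [0,0,5,0,0,0,0]

```text
time: 39.15
tool_pos: [0.5969, -0.2558, 0.2875]
tcp_rot: [1.156, 1.256, -1.144]
force: [-6.0, 28.1, 7.8]
opening: 0.0005
```

```bash
python3 -c "
from h import *
print(w2H(HQ,read_state()['tool_pos']),read_state()['force'])"
```

```text
[ 0.08853091 -0.06861536  0.2874509 ] [-5.98453907 28.13388138  7.79097848]
```

The bolt is at its stop: the tool is at hopper y -0.0686, where -0.069 was expected. I back off and clear the view.

Emit:
send_rows:
  motion: [0,0,-10,0,0,0,0,-40,0,-5,0,0,0,0,-55,0,0,0,0,0,0,-30,0,0,0,0,0,0,0,0,55,0,0,0,0]

```text
time: 39.78
tool_pos: [0.6009, -0.2961, 0.4197]
tcp_rot: [1.148, 1.249, -1.143]
force: [0.6, -0.8, -0.4]
opening: 0.0006
```

Emit:
send_rows:
  motion: [0,-40,45,0,0,0,0,0,-40,45,0,0,0,0,0,-40,45,0,0,0,0,0,-40,45,0,0,0,0,0,0,0,0,0,0,0]

```text
time: 40.4
tool_pos: [0.4508, -0.5011, 0.4208]
tcp_rot: [1.144, 1.24, -1.152]
force: [0.1, 1.0, -0.4]
opening: 0.0007
```

```bash
python3 - <<'E'
from h import *
f=snap('top');w=cloud(f)
m=(w[...,2]>.27)&(w[...,2]<.325)&(w[...,0]>.5)&(w[...,0]<.75)&(w[...,1]>-.5)&(w[...,1]<-.1)
P=np.array([w2H(HQ,p) for p in w[m]]); b=P[(P[:,1]<-.12)];print('lever',np.median(b,0));k=P[(P[:,1]>-.105)&(P[:,2]>.295)];print('knob',len(k),k.size and(k.min(0),k.max(0)))
a=cv2.resize(f['frame'][150:290,300:500],(400,280),interpolation=cv2.INTER_CUBIC)
s=snap('scene');c=cv2.resize(s['frame'][85:245,200:360],(600,600),interpolation=cv2.INTER_CUBIC)
a=cv2.resize(f['frame'][170:290,330:430],(200*5//2,600),interpolation=cv2.INTER_CUBIC)[:, :]
cv2.imwrite('pics/fin.png',cv2.resize(np.hstack([a,c]),(800,436)))
E
```

```text
lever [ 0.11474135 -0.1431055   0.29899724]
knob 22 (array([ 0.0833193 , -0.08914217,  0.29678575]), array([ 0.09488729, -0.07574779,  0.31464228]))
```

View pics/fin.png

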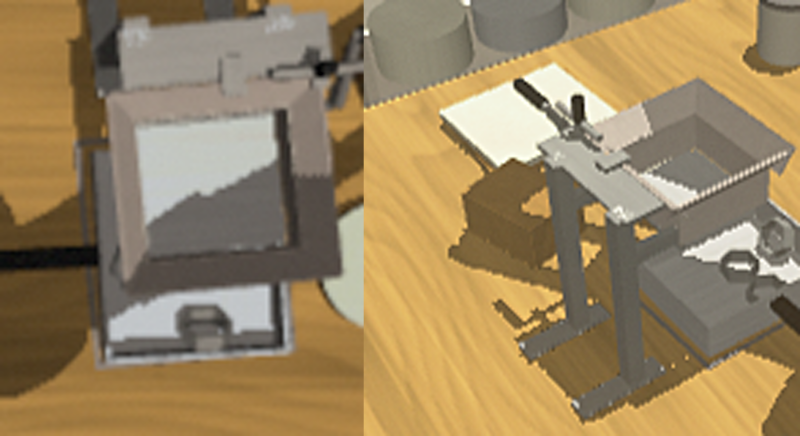

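```bash
python3 -c "
from h import *
print(w2H(HQ,ray(load('top'),(410.3,267.5),.052)), read_state()['time']); print(finish_job())"
```

```text
[-0.17512195 -0.08934354  0.052     ] 40.5
the job is handed in; nothing more can be done
None
```

The job is handed in at 40.5 s of the 210 s allowed; `finish_job` gives no verdict. I shut the trap, slid the pan onto its outline and lifted the three cutters that were on the rack into the hopper. Then I opened the trap to drop them into the pan, shut it again and pushed the bolt home.

What the last checks showed:
- **Trap:** the lever reads hopper x 0.115 m. Fully shut should be 0.112 m, and it read 0.116 m after the first shutting.
- **Bolt:** the knob moved about 34 mm of its 35 mm travel, and the tool met its stop where expected.
- **Pan:** its near right corner is about 5 mm from its ideal place, well inside the 30 mm allowed.
- **Cutters:** all three are visible in the pan in the last scene picture. I did not measure their positions in the pan numerically.
- **Jar, cake boards and carton:** they look unmoved in the pictures where they appear; the arm never went near the jar. I did not measure their positions again.

No check failed, and I did not see any sign of an object being knocked aside during the run.

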